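Index the carving turntable to its next stop and lock it

TASK

The carving turntable was left between two of its stops. Push it round counter-clockwise (seen from above) by its pegs until it drops into the next stop, then push the lock slide fully home so that the table is locked there. Be gentle: use no more force than the detent and the slide need (never more than 25 N on either), and leave the things lying around alone.

Things in the scene. Friction and masses are not known exactly. Their poses are not given: they have to be found in the camera images.
- index_base: fixed round steel foot of the turntable, 200 mm across, on the bench. Origin: on the turning axis at bench height, z up. Above it turns the wooden table top: 226 mm across, 14 mm thick, upper face 46 mm above the bench, with a half-carved rosette (59x104 mm, 32 mm high) fixed on its middle and four upright round push pegs. Drag between stops: a steady 1 to 2 N at a peg.
- turntable (a joint): angle of the table top, rad, growing counter-clockwise seen from above; starts between two stops, -0.7 to -0.4. Stops are unseen notches under the top, 60 degrees apart; the next one lies anywhere from -0.18 to 0.18, differently each time. Within 0.06 rad of it a spring roller draws the table in by itself; seated, it stands firm and takes about 16 N at a peg to drive out.
- peg_1 (a point): middle of push peg 1, on its axis, 18 mm above the table top. Pegs are 14 mm thick (20 mm wide collar, 3 mm high, at the foot), 36 mm tall, their axes 88 mm from the turning axis and 90 degrees apart, numbered counter-clockwise; they turn with the table
- peg_2 (a point): middle of push peg 2, like peg_1
- peg_3 (a point): middle of push peg 3, like peg_1
- peg_4 (a point): middle of push peg 4, like peg_1
- stop_block: fixed steel stop unit on the bench beside the table (toward the robot's right). Origin: on the table's turning axis at bench height; its x axis points from there out through the spring plunger to the lock slide, z up. Foot 62x100 mm, from 126 to 188 mm along x; highest fixed part 40 mm above the bench.
- lock_slide (a joint): travel of the lock slide in m: 0 open (start), 0.030 fully home against its rigid end stop. It slides along stop_block's +y with about 2 N of friction and stays where it is left. It passes behind the plunger's tail: unless the table is seated in a stop the tail blocks it after about 3 mm.
- lock_knob (a point): centre of the lock slide's upright round wooden knob, 16 mm thick, from 34 to 84 mm above the bench; this point lies on its axis 64 mm above the bench, 160.5 mm from the turning axis along stop_block's x, at y = -27 mm there when open, +3 mm when home. Push it in stop_block's +y direction.
- palm_handle: loose turned bulb handle, 51 mm across, 85 mm tall, standing on the bench; bystander. Origin at its underside.
- pencil: loose pencil, 177 mm long, lying on the bench; bystander. Origin at the middle of its underside.
- sliding_bevel: loose folded sliding bevel, 24x125x20 mm, lying on the bench left of the table; bystander. Origin at the middle of its underside.

How it is judged:
At the end, for the whole second after the job is handed in: The table stands in the next stop counter-clockwise of where it began (turntable between -0.3 and 0.3 rad, which holds only that stop) and the lock slide is home (beyond 26.5 mm of its 30 mm), which it can be only with the table seated in a stop (value of joint turntable between -0.3 and 0.3 rad and value of joint lock_slide above 0.0265 m); the robot touches nothing.
It fails at once if the turntable is pushed with more than 25 N (contact force between any of the fingers, the arm and index_base above 25 N).
It fails at once if the lock slide or the stop unit is pushed with more than 25 N (contact force between any of the fingers, the arm and stop_block above 25 N).
It fails at once if a bystander is shifted by more than 20 mm (distance of any of palm_handle, pencil, sliding_bevel from where it was at the start of the episode above 0.02 m).
It also fails if it takes over 58 s, if anything falls off the work surface, if the arm or the gripper's body presses on something with over 40 N, if the wrist force passes 120 N, or if a joint passes its speed limit or range.

ROBOT

A 7-joint arm with a two-finger parallel gripper is mounted at the origin on a cart in front of the work surface, level with it; the furniture and walls round the work are solid. World frame = base frame: x ahead of the robot, y to its left, z up, the work surface at z = 0. Lengths are in m, angles in rad, forces in N, time in s.
With the tool pointing down it reaches from about 0.4 to 0.925 m from the base axis. Payload 5.6 kg.
Tool frame: the origin (TCP) lies at the very end of the fingers, on their centre line; the grasp point (between the pads) lies 19 mm behind it; z points along the fingers, y is the direction in which the jaws open and shut (so a half turn about z gives the same grasp; the last joint's range is limited). The gripper opens to 85 mm and grips with 20 to 120 N. Pads are 22 mm wide; open, the fingers measure 114 mm over their backs; the gripper's body (76 mm by 85 mm) begins 54 mm behind the grasp point. The pads swing forward as they close: fully open they stand 13 mm farther back than shut.
Start: joints at [1.307, 0.468, -0.012, 1.603, 0.006, 1.071, -0.056], TCP at [0.142, -0.634, 0.231] pointing down, gripper open.
Joint ranges: [-2.53, 2.53], [-0.31, 2.02], [-1.57, 1.55], [0.28, 2.44], [-1.29, 4.43], [0.15, 1.84], [-2.92, 2.92]. Speed limits (rad/s): [2.57, 2.57, 3.14, 3.14, 3.14, 3.14, 3.14].

INTERFACE

Orientations are given as a rotation vector (axis times angle).
In Python, from bench import robot gives the robot as it stands.
- The arm moves only by the tool step_arm, never from a script. Its argument "series" is one flat list of numbers, 4 for each row, row after row: the shift along the tool's x, y, z in units of 25 mm (1.0 is 25 mm), then the turn about the tool's z in units of 8 degrees (1.0 is 8 degrees). A call has 1 to 8 rows; each row shifts and turns the pose as measured when the row begins, along the tool's axes as they then stand; what a row does not reach is not made up. A row lasts 1/8 s, in which the tool goes at most 62.5 mm and 10.7 degrees, less where a joint would pass 70% of its speed; a pose out of reach is approached as far as the arm can. A call is refused whole if a number of a shift passes 1 or a number of a turn 1, either way. A call with a gripper value outside its range is refused whole. "grip" is the closure, from 0 (fully open) to 1 (shut), set as the call begins (left out, the last holds). The fingers move at their own pace and stop on an object; "grip_force" is the grip in N (left out, the last holds). Time passes only in rows, so rows that do not move let the fingers close. It gives the time, the measured TCP pose, the force and the opening at its end, in the units of the state.
- robot.get_state(): the state, without advancing time (a new reading comes with each control period).
- robot.get_image(name): name is "scene" or "top" or "wrist"; returns a dict with "pixels" (480x640x3 uint8, red, green, blue), "z_map" (480x640 float32, m along the optical axis (not along the pixel's ray), 0 where there is no reading), "K" (3x3 intrinsics, pixels), "rvec" (rotation vector, rad) and "tvec" (3), from world to camera coordinates, as OpenCV has them. Camera axes: x right, y down, z forward; pixel columns grow to the right and rows downward; lengths in m; the calibration is good to about 2 mm. A picture is of the moment at which its call begins.
- robot.sign_off(): hands the job in, once; it reports no verdict.
The state is a dict: "t": time; "joint_pos": joint angles; "qd": joint speeds; "effort": joint torques, N m; "tool_pos": TCP position; "tcp_rot": TCP orientation; "wrist_force": force on the tool from outside, world axes, zero at the start; "torque": the same for the moment, N m; "grip_width": finger opening in m.
Only numpy, scipy, OpenCV 4.12 (cv2) and the standard library are available. Lean on these libraries where they do the work, as an engineer would, in place of code of your own. Each camera call takes 0.05 s, during which the arm holds its last target.

## Working session

There is one attempt and no reset: what is moved stays moved. The work goes in short steps, Python scripts to look and compute and a tool call to move; the robot and the scene stay as the last step left them, time stands still between calls to the robot, and variables do not carry over. Pictures are saved under pics/ and viewed, and the job is handed in when it is done.

Besides the shell and the picture viewer there is one more tool, called after ">>>" as name(argument=value, ...), one argument or row to a line, values as JSON. step_arm: Moves the arm, as the interface text tells. Its arguments: {"type":"object","properties":{"series":{"type":"array","items":{"type":"number"}},"grip":{"type":"number"},"grip_force":{"type":"number"}},"required":["series"]}

```bash
mkdir -p pics; ls; cat > h.py <<'E'
import numpy as np,cv2
from bench import robot
def cap(n,tag):
    im=robot.get_image(n); cv2.imwrite(f'pics/{tag}.png',im['pixels'][:,:,::-1]); np.savez(f'/tmp/{tag}.npz',**im); return im
def cloud(im):
    K=im['K'];z=im['z_map'];R=cv2.Rodrigues(np.array(im['rvec'],float))[0];t=np.array(im['tvec'],float).ravel()
    v,u=np.mgrid[0:z.shape[0],0:z.shape[1]]
    p=np.stack([(u-K[0,2])/K[0,0]*z,(v-K[1,2])/K[1,1]*z,z],-1)
    w=(p-t)@R; w[z<=0]=np.nan
    return w
E
python3 - <<'E'
from h import *
for n in('scene','top','wrist'):
    im=cap(n,n+'0'); 
    R=cv2.Rodrigues(np.array(im['rvec'],float))[0]; print(n,(-R.T@np.array(im['tvec']).ravel()).round(3),im['K'][0,0])
s=robot.get_state();print(s)
E
```

```text
pics
scene [-0.082  0.782  1.214] 606.0108485146624
top [0.481 0.064 1.467] 530.2702167083713
wrist [ 0.205 -0.619  0.373] 367.80618144215686
{'t': 0.15, 'joint_pos': array([ 1.30701476,  0.46821959, -0.01160154,  1.60339027,  0.00599398,
        1.07138683, -0.05627067]), 'qd': array([ 5.00113649e-04, -1.50455562e-04, -5.81910260e-04, -1.63936899e-03,
       -8.96080186e-04,  2.17179878e-04,  5.61863823e-06]), 'effort': array([ 4.90474595e-04, -5.32792282e+01,  2.14003766e-02, -2.51552904e+01,
        1.14314508e-02,  5.56208950e-03,  1.67515384e-05]), 'tool_pos': array([ 0.14219468, -0.63383   ,  0.23053716]), 'tcp_rot': array([-3.12113847e+00, -3.45888314e-01,  3.91193095e-04]), 'wrist_force': array([-1.06492613,  1.00170965, -0.06766437]), 'torque': array([ 0.02850304, -0.00309876,  0.00535095]), 'grip_width': 0.08531330641285115}
```

View pics/scene0.png

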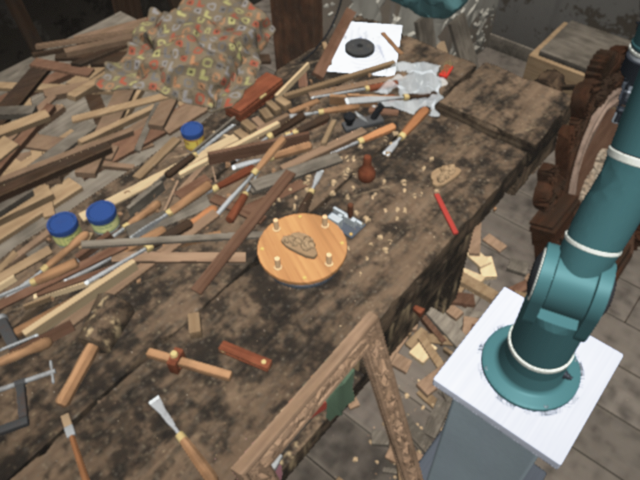

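View pics/top0.png

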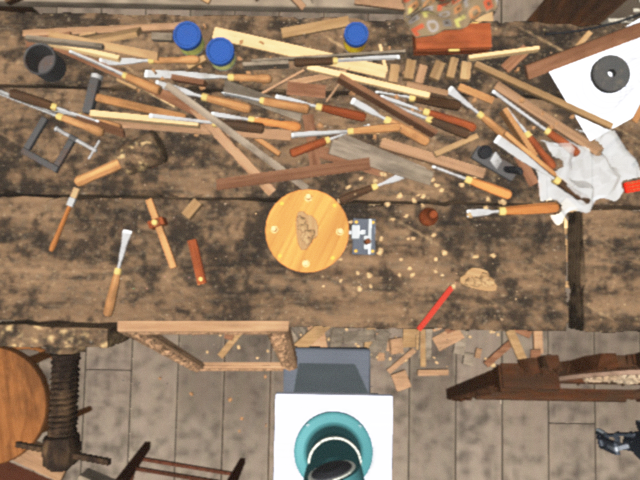

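The top view shows the table at about (307,231), the stop unit at (363,236), the handle at (429,215) and the pencil at (435,307). Next I'll zoom in and measure.

```bash
python3 - <<'E'
from h import *
d=dict(np.load('/tmp/top0.npz'));W=cloud(d)
np.save('/tmp/W.npy',W)
c=d['pixels'][170:320,245:455,::-1]
cv2.imwrite('pics/topz.png',cv2.resize(c,None,fx=3.8,fy=3.8,interpolation=cv2.INTER_CUBIC))
Z=W[...,2]
h=np.clip((Z[170:320,245:455]+0.0)/0.1,0,1)*255
cv2.imwrite('pics/toph.png',cv2.resize(np.nan_to_num(h).astype(np.uint8),None,fx=3.8,fy=3.8,interpolation=cv2.INTER_NEAREST))
# table orange mask
hsv=cv2.cvtColor(d['pixels'],cv2.COLOR_RGB2HSV)
m=(Z>0.036)&(Z<0.056);m[:180]=0;m[290:]=0;m[:,:250]=0;m[:,355:]=0
m=(m&(hsv[...,1]>110)&(hsv[...,2]>120)).astype(np.uint8)
cs,_=cv2.findContours(m,cv2.RETR_EXTERNAL,cv2.CHAIN_APPROX_NONE)
c=max(cs,key=cv2.contourArea);print(cv2.minEnclosingCircle(c),cv2.fitEllipse(c))
R=cv2.Rodrigues(d['rvec'])[0];t=d['tvec'].ravel();K=d['K'];o=-R.T@t
def ray(u,v,z):
    q=R.T@np.linalg.inv(K)@np.array([u,v,1.]);return o+q*(z-o[2])/q[2]
e=cv2.fitEllipse(c);print(ray(*e[0],.046), ray(e[0][0]+e[1][0]/2,e[0][1],.046)-ray(*e[0],.046))
# tall blobs
m=((Z>0.062)&(Z<0.1)).astype(np.uint8);m[:180]=0;m[290:]=0;m[:,:250]=0;m[:,450:]=0
n,l,st,ce=cv2.connectedComponentsWithStats(m)
for i in range(1,n): print(st[i],ce[i].round(1),np.nanmedian(W[l==i],0).round(4),np.nanmax(Z[l==i]).round(3))
E
```

```text
((306.33123779296875, 230.3874969482422), 41.789424896240234) ((306.25946044921875, 230.30902099609375), (82.34469604492188, 82.62342834472656), 94.5192642211914)
[0.59508218 0.08614178 0.046     ] [ 0.00232372 -0.1106305   0.        ]
[305 194   6   6  26] [307.3 196.2] [0.6825 0.0855 0.0798] 0.086
[427 210  10  10  75] [431.6 214.2] [ 0.6417 -0.2425  0.0815] 0.089
[300 212   1   1   1] [300. 212.] [0.6421 0.1036 0.0639] 0.064
[297 214   1   1   1] [297. 214.] [0.6365 0.1114 0.0646] 0.065
[296 215  21  31 318] [304.5 230. ] [0.5931 0.0913 0.0715] 0.081
[303 214   2   2   2] [303.5 214.5] [0.6357 0.0941 0.0636] 0.064
[307 215   1   1   1] [307. 215.] [0.6346 0.0848 0.0626] 0.063
[307 217   1   1   1] [307. 217.] [0.6291 0.0847 0.064 ] 0.064
[311 220   1   1   1] [311. 220.] [0.6214 0.0739 0.0639] 0.064
[312 221   4   5  10] [313.6 223. ] [0.6134 0.0671 0.0633] 0.066
[310 223   1   1   1] [310. 223.] [0.6129 0.0763 0.0685] 0.069
[270 226   6   6  24] [272.8 228. ] [0.5967 0.173  0.0805] 0.086
[337 228   6   6  25] [339.4 230.6] [ 0.593  -0.0011  0.0791] 0.086
[297 231   1   1   1] [297. 231.] [0.5914 0.1104 0.0621] 0.062
[296 236   2   1   2] [296.5 236. ] [0.578  0.1114 0.063 ] 0.063
[364 238   6   6  29] [366.7 240.7] [ 0.5676 -0.0737  0.0812] 0.085
[300 245   2   4   4] [300.2 246.5] [0.5503 0.1014 0.0643] 0.065
[303 246   1   1   1] [303. 246.] [0.5518 0.0936 0.0631] 0.063
[302 248   4   2   4] [303.5 248.2] [0.5465 0.0921 0.0629] 0.066
[303 260   5   6  23] [305.1 262.8] [0.5066 0.087  0.0812] 0.086
```

View pics/topz.png

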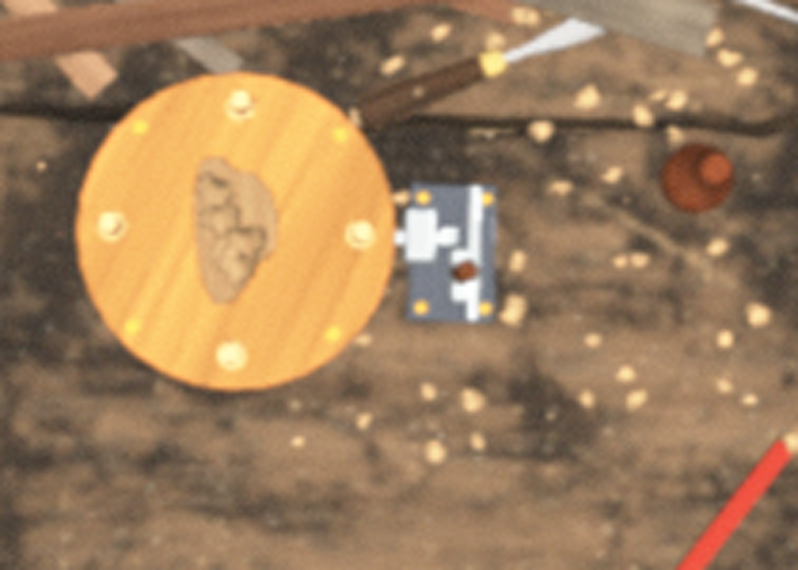

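View pics/toph.png

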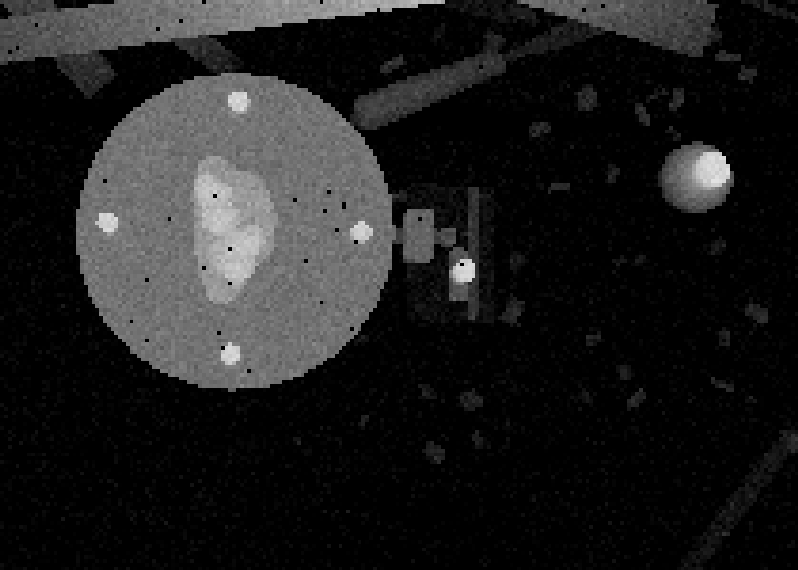

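Pegs are at about 0/90/180/270°, with the centre at (0.595, 0.086). The stop unit's x axis points along world −y, so the knob gets pushed toward world +x. Before moving I'll check obstacle heights along the approach and compute the offsets.

```bash
python3 - <<'E'
from h import *
W=np.load('/tmp/W.npy').reshape(-1,3)
W=W[np.isfinite(W).all(1)]
for x0 in np.arange(0,0.9,0.1):
    print(round(x0,1),[ (lambda q:round(float(np.percentile(q,99.5)),2) if len(q) else None)(W[(W[:,0]>=x0)&(W[:,0]<x0+.1)&(W[:,1]>=y0)&(W[:,1]<y0+.1),2]) for y0 in np.arange(-.9,.3,.1)])
E
```

```text
0.0 [-0.73, -0.73, -0.75, -0.35, -0.81, -0.81, -0.81, 0.01, 0.36, 0.35, 0.01, -0.77]
0.1 [-0.16, -0.08, 0.37, 0.38, -0.09, -0.79, -0.8, 0.01, 0.01, 0.01, 0.01, -0.78]
0.2 [0.04, 0.09, 0.07, 0.03, -0.1, -0.78, -0.79, -0.78, -0.78, -0.77, -0.03, -0.84]
0.3 [0.0, 0.0, 0.0, 0.01, 0.01, 0.01, 0.01, 0.01, 0.01, 0.01, 0.04, 0.04]
0.4 [0.0, 0.01, 0.0, 0.01, 0.03, 0.03, 0.02, 0.01, 0.02, 0.05, 0.05, 0.01]
0.5 [0.01, 0.01, 0.0, 0.01, 0.01, 0.01, 0.02, 0.02, 0.08, 0.08, 0.08, 0.01]
0.6 [0.01, 0.01, 0.03, 0.03, 0.03, 0.02, 0.09, 0.02, 0.05, 0.08, 0.08, 0.01]
0.7 [0.04, 0.05, 0.05, 0.06, 0.07, 0.03, 0.03, 0.05, 0.08, 0.07, 0.05, 0.05]
0.8 [0.03, 0.04, 0.05, 0.06, 0.08, 0.07, 0.06, 0.1, 0.09, 0.08, 0.05, 0.08]
```

View pics/wrist0.png

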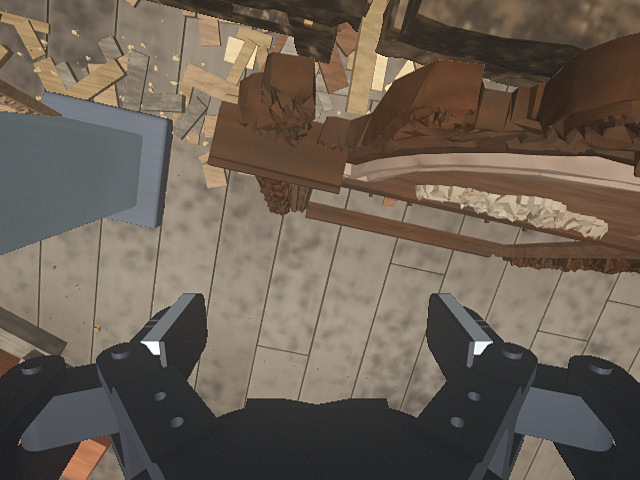

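>>> step_arm(
  series=[0.5,-1,0,0.79,0.6,-1,0,0.79,0.65,-1,0,0,0.65,-1,0,0,0.65,-1,0,0,0.65,-1,0,0,0.65,-1,0,0,0.65,-1,0,0],
  grip=1,
  grip_force=40,
)

```text
t: 1.15
tool_pos: [0.2607, -0.4251, 0.2282]
tcp_rot: [-3.137, 0.019, 0.004]
wrist_force: [-0.0, -0.3, 0.4]
grip_width: -0.0001
```

>>> step_arm(
  series=[0.65,-1,0,0,0.65,-1,0,0,0.65,-1,0,0,0.65,-1,0,0,0.65,-1,0,0,0.65,-1,0,0,0.65,-1,0,0,0.65,-1,0,0],
)

```text
t: 2.15
tool_pos: [0.396, -0.2189, 0.2281]
tcp_rot: [-3.136, 0.02, 0.006]
wrist_force: [-0.0, -0.5, 0.5]
grip_width: -0.0003
```

>>> step_arm(
  series=[0.75,-1,0,0,0.75,-1,0,0,0.75,-1,0,0,0.75,-1,0,0,0.75,-1,0,0,0.75,-1,0,0,0.75,-1,0,0,0.7,-1,0,0],
)

```text
t: 3.15
tool_pos: [0.5503, -0.0143, 0.2273]
tcp_rot: [-3.137, 0.022, 0.01]
wrist_force: [1.4, 0.3, -1.2]
grip_width: 0.0
```

>>> step_arm(
  series=[0.2,-0.4,0,0,0.1,-0.2,0,0,0,0,0,0],
)

```text
t: 3.52
tool_pos: [0.5577, 0.0018, 0.2265]
tcp_rot: [-3.137, 0.018, 0.013]
wrist_force: [0.2, -0.2, 0.2]
grip_width: 0.0001
```

>>> step_arm(
  series=[0,0.05,1,0,0,0.05,1,0,0,0,1,0,0,0,1,0,0,0,0.8,0,0,0,0,0],
)

```text
t: 4.28
tool_pos: [0.5547, -0.0094, 0.1045]
tcp_rot: [3.141, -0.035, -0.012]
wrist_force: [-0.4, -0.3, -0.4]
grip_width: 0.0001
```

```bash
python3 - <<'E'
from h import *
im=cap('wrist','w1');cap('scene','s1')
d=cv2.imread('pics/s1.png')[170:310,220:420];cv2.imwrite('pics/s1z.png',cv2.resize(d,None,fx=4,fy=4))
print(robot.get_state()['tool_pos'])
E
```

```text
[ 0.55619275 -0.00895765  0.10622013]
```

View pics/w1.png

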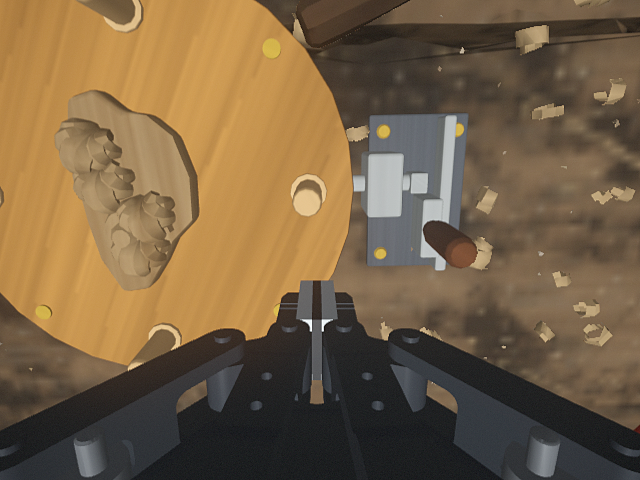

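View pics/s1z.png

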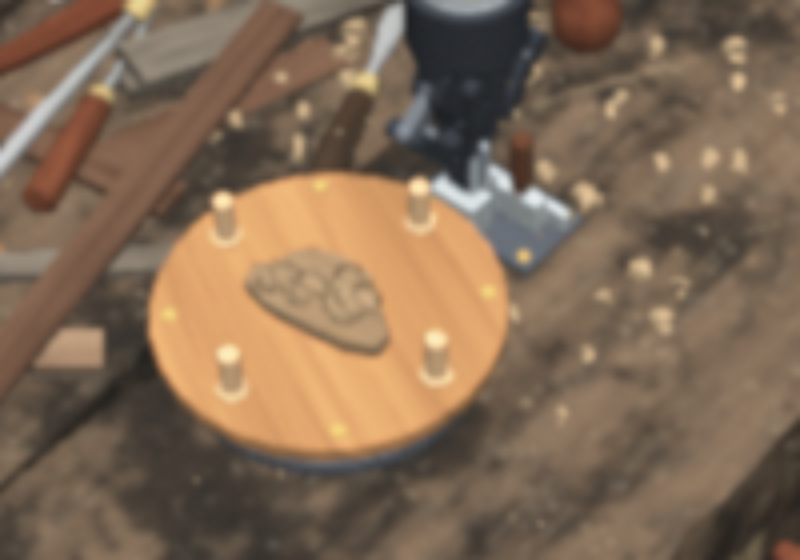

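The wrist view shows the shut fingertips at (317,300), square behind the right-hand peg at (307,195). The knob at (460,252) is well clear, so I can descend beside the peg.

>>> step_arm(
  series=[0,-0.15,0.7,0,0,-0.15,0.7,0,0,0,0.4,0,0,0,0,0],
)

```text
t: 4.88
tool_pos: [0.5571, -0.0011, 0.0597]
tcp_rot: [3.141, -0.035, -0.002]
wrist_force: [-0.9, 0.5, -0.0]
grip_width: 0.0002
```

>>> step_arm(
  series=[0.2,0,0.05,0,0.2,0,0.05,0,0.1,0,0,0,0,0,0,0],
)

```text
t: 5.38
tool_pos: [0.5717, -0.0014, 0.0579]
tcp_rot: [3.141, -0.035, 0.001]
wrist_force: [-0.4, 0.0, 0.3]
grip_width: -0.0002
```

>>> step_arm(
  series=[0.08,0,0,0,0.08,0,0,0,0.08,0,0,0],
)

```text
t: 5.75
tool_pos: [0.5757, -0.0017, 0.0578]
tcp_rot: [3.14, -0.035, -0.006]
wrist_force: [-4.2, -0.5, 3.2]
grip_width: -0.0
```

>>> step_arm(
  series=[0.1,0.02,0,-0.2,0.1,0.02,0,-0.2,0.1,0.02,0,-0.2,0.1,0.02,0,-0.2],
)

```text
t: 6.25
tool_pos: [0.5849, -0.0034, 0.0577]
tcp_rot: [3.137, 0.153, -0.011]
wrist_force: [-3.8, -0.4, 3.3]
grip_width: 0.0002
```

>>> step_arm(
  series=[0.1,0.02,0,-0.2,0.1,0.02,0,-0.2,0.1,0.02,0,-0.2],
)

```text
t: 6.62
tool_pos: [0.5928, -0.004, 0.0575]
tcp_rot: [3.127, 0.293, -0.012]
wrist_force: [-4.2, -0.0, 2.9]
grip_width: -0.0004
```

>>> step_arm(
  series=[0.1,0.02,0,-0.2,0.1,0.02,0,-0.2],
)

```text
t: 6.88
tool_pos: [0.5982, -0.004, 0.0574]
tcp_rot: [3.117, 0.386, -0.012]
wrist_force: [-4.7, -0.2, 3.4]
grip_width: -0.0001
```

>>> step_arm(
  series=[0.1,0.02,0,-0.2,0.1,0.02,0,-0.2],
)

```text
t: 7.12
tool_pos: [0.6035, -0.0037, 0.0573]
tcp_rot: [3.105, 0.48, -0.013]
wrist_force: [-5.1, -0.3, 3.4]
grip_width: -0.0002
```

>>> step_arm(
  series=[0.1,0.02,0,-0.2,0.1,0.02,0,-0.2],
)

```text
t: 7.38
tool_pos: [0.6106, -0.0029, 0.0574]
tcp_rot: [-3.089, -0.572, 0.007]
wrist_force: [0.2, 0.1, 0.4]
grip_width: -0.0001
```

>>> step_arm(
  series=[0.1,0.02,0,-0.2,0.1,0.02,0,-0.2],
)

```text
t: 7.62
tool_pos: [0.6144, -0.0032, 0.0571]
tcp_rot: [3.07, 0.663, -0.014]
wrist_force: [-12.8, -2.6, 8.8]
grip_width: 0.0003
```

>>> step_arm(
  series=[0.1,0.02,0,-0.2,0.1,0.02,0,-0.2],
)

```text
t: 7.88
tool_pos: [0.6146, -0.0045, 0.0563]
tcp_rot: [3.048, 0.752, -0.033]
wrist_force: [-8.0, -1.6, 5.5]
grip_width: 0.0003
```

```bash
cat >> h.py <<'E'
def pegs(tag):
    im=cap('top',tag);W=cloud(im);Z=W[...,2]
    m=((Z>0.074)&(Z<0.09)).astype(np.uint8);m[:180]=0;m[290:]=0;m[:,:250]=0;m[:,380:]=0
    n,l,st,ce=cv2.connectedComponentsWithStats(m)
    for i in range(1,n):
        if st[i][4]<8: continue
        p=np.nanmedian(W[l==i],0); r=p[:2]-[.5947,.0863]
        print(p.round(4),'r',np.hypot(*r).round(4),'ang',np.degrees(np.arctan2(r[1],r[0])).round(1),st[i][4])
E
python3 -c "
from h import *
pegs('t2')"
```

```text
[0.6742 0.1224 0.0807] r 0.0873 ang 24.4 23
[0.6086 0.1102 0.0775] r 0.0277 ang 59.8 26
[0.5935 0.0969 0.0762] r 0.0107 ang 96.6 19
[0.5884 0.0718 0.076 ] r 0.0158 ang -113.4 18
[0.5726 0.0728 0.0756] r 0.0259 ang -148.5 34
[0.5576 0.1645 0.0782] r 0.0865 ang 115.4 23
[0.5153 0.0481 0.0794] r 0.0881 ang -154.3 22
```

The force dropped to about 0 at t=7.38, then the table stood firm at about 13 N. The pegs have turned about 25° (0.44 rad), so it looks seated. I'll back off and recheck.

>>> step_arm(
  series=[-0.2,0,0,0,-0.4,0,0,0,-0.4,0,-0.5,0,0,0,-1,0.8,0,0,-1,0.8,0,0,0,0.8,0,0,0,0.8],
)

```text
t: 8.8
tool_pos: [0.5938, -0.0179, 0.1256]
tcp_rot: [3.135, 0.038, -0.019]
wrist_force: [-0.7, -0.9, -0.9]
grip_width: -0.0
```

```bash
python3 -c "
from h import *
pegs('t3')
cap('wrist','w3')
s=robot.get_state();print(s['tool_pos'],s['tcp_rot'])"
```

```text
[0.6743 0.1224 0.0807] r 0.0874 ang 24.4 21
[0.6088 0.113  0.0758] r 0.0302 ang 62.1 20
[0.5932 0.0971 0.0758] r 0.0109 ang 97.7 25
[0.5897 0.0732 0.0759] r 0.014 ang -110.7 28
[0.5725 0.0729 0.0756] r 0.026 ang -148.9 29
[0.5575 0.1664 0.0792] r 0.0883 ang 114.9 21
[0.5153 0.048  0.0805] r 0.0881 ang -154.3 22
[ 0.59407276 -0.01783565  0.12558976] [ 3.13466061  0.04391565 -0.01852407]
```

View pics/w3.png

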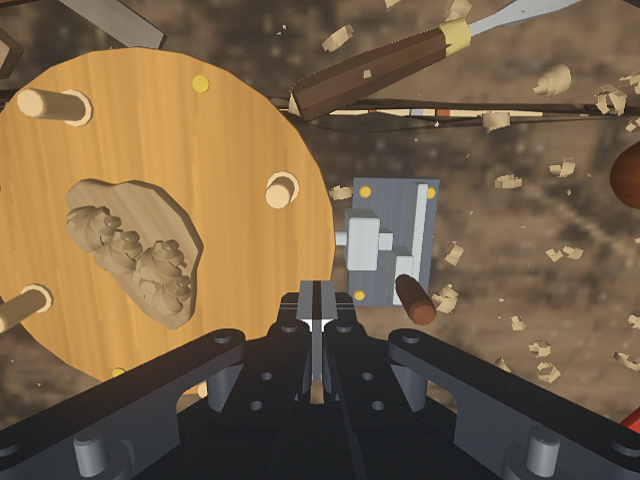

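The table stays at 25°, with the knob at (415,300) in the wrist view. Next I move behind the knob on its −x side.

>>> step_arm(
  series=[-0.85,0.75,0,0.2,-0.85,0.75,0,0,-0.85,0.75,0,0,0,0,0,0],
)

```text
t: 9.4
tool_pos: [0.5293, -0.0761, 0.1284]
tcp_rot: [3.135, 0.016, -0.014]
wrist_force: [-0.4, -0.4, 0.3]
grip_width: -0.0003
```

>>> step_arm(
  series=[0,-0.1,1,0,0,0,1,0,0,0,0.9,0,0,0,0.1,0,0,0,0,0],
)

```text
t: 10.02
tool_pos: [0.5338, -0.0711, 0.0546]
tcp_rot: [3.136, 0.032, 0.001]
wrist_force: [0.2, 0.2, -0.5]
grip_width: -0.0001
```

```bash
python3 -c "
from h import *
cap('wrist','w4')
s=robot.get_state();print(s['tool_pos'],s['tcp_rot'])"
```

```text
[ 0.5337828  -0.07108765  0.05470654] [3.13645972e+00 3.20341500e-02 8.66768540e-04]
```

View pics/w4.png

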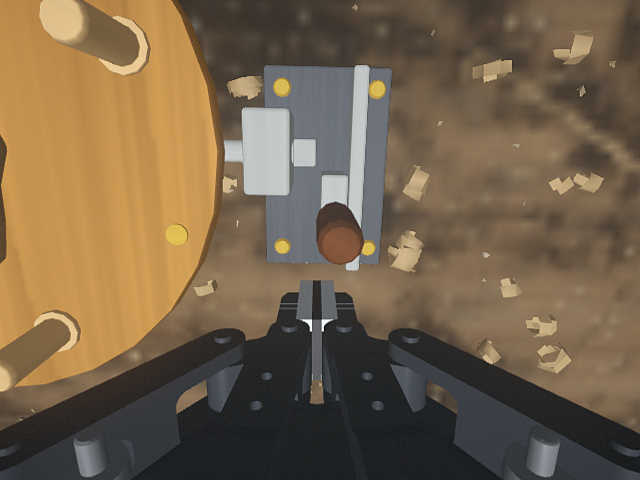

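```bash
python3 -c "
from h import *
d=dict(np.load('/tmp/w4.npz'));W=cloud(d)
hsv=cv2.cvtColor(d['pixels'],cv2.COLOR_RGB2HSV)
r=W[195:270,310:370].reshape(-1,3)
for a,b in((.05,.06),(.06,.07),(.07,.08),(.08,.09)):
    q=r[(r[:,2]>a)&(r[:,2]<b)];print(a,len(q),q[:,0].min().round(4),q[:,0].max().round(4),q[:,1].min().round(4),q[:,1].max().round(4))
f=W[282:315,295:340].reshape(-1,3);print(np.nanmedian(f,0),np.nanmin(f,0),np.nanmax(f,0))
"
```

```text
0.05 158 0.566 0.574 -0.0844 -0.0698
0.06 204 0.5657 0.5741 -0.0844 -0.0697
0.07 315 0.5586 0.5741 -0.0853 -0.0697
0.08 1581 0.5586 0.5739 -0.0855 -0.07
[ 0.54388432 -0.07052335  0.07424877] [ 0.51341145 -0.08431995 -0.00186146] [ 0.54470835 -0.05882325  0.08958263]
```

>>> step_arm(
  series=[0.1,0.12,0,0.1,0.2,0.12,0,0,0.1,0,0.05,0,0,0,0,0],
)

```text
t: 10.58
tool_pos: [0.5464, -0.0778, 0.0557]
tcp_rot: [3.136, 0.008, 0.008]
wrist_force: [0.2, 1.0, 0.0]
grip_width: 0.0001
```

>>> step_arm(
  series=[0.1,0,0,0,0.1,0,0,0,0.1,0,0,0],
)

```text
t: 10.95
tool_pos: [0.5526, -0.0778, 0.0554]
tcp_rot: [3.136, 0.009, 0.002]
wrist_force: [-2.3, -0.8, 2.3]
grip_width: -0.0004
```

>>> step_arm(
  series=[0.1,0,0,0,0.1,0,0,0,0.1,0,0,0],
)

```text
t: 11.32
tool_pos: [0.5602, -0.0779, 0.0554]
tcp_rot: [3.135, 0.008, 0.001]
wrist_force: [-2.0, 0.5, 1.9]
grip_width: 0.0004
```

It's already past the 3 mm blocking point at about 2 N, so the table is seated.

>>> step_arm(
  series=[0.1,0,0,0,0.1,0,0,0,0.1,0,0,0,0.1,0,0,0],
)

```text
t: 11.82
tool_pos: [0.5709, -0.0779, 0.0553]
tcp_rot: [3.135, 0.008, 0.0]
wrist_force: [-3.3, -0.2, 2.5]
grip_width: -0.0001
```

>>> step_arm(
  series=[0.08,0,0,0,0.08,0,0,0],
)

```text
t: 12.08
tool_pos: [0.5752, -0.0779, 0.0553]
tcp_rot: [3.135, 0.008, 0.001]
wrist_force: [-2.7, -0.0, 1.5]
grip_width: 0.0001
```

>>> step_arm(
  series=[0.06,0,0,0,0.06,0,0,0],
)

```text
t: 12.32
tool_pos: [0.578, -0.078, 0.0552]
tcp_rot: [3.135, 0.008, -0.001]
wrist_force: [-5.8, 0.3, 4.5]
grip_width: 0.0004
```

>>> step_arm(
  series=[0.06,0,0,0],
)

```text
t: 12.45
tool_pos: [0.578, -0.078, 0.055]
tcp_rot: [3.135, 0.008, -0.007]
wrist_force: [-7.5, 0.1, 6.5]
grip_width: -0.0002
```

The slide is firm at its end stop with about 30 mm of travel. I'll back off and check.

>>> step_arm(
  series=[-0.3,0,0,0,-0.6,0,0,0,-0.6,0,0,0,0,0,-1,0,0,0,-1,0,0,0,-1,0,-0.5,0,-1,0,-0.5,0,-1,0],
)

```text
t: 13.45
tool_pos: [0.5088, -0.077, 0.1815]
tcp_rot: [3.136, 0.009, -0.007]
wrist_force: [0.7, -0.3, -0.1]
grip_width: 0.0001
```

>>> step_arm(
  series=[-1,0.5,0,0,-1,0.5,0,0,0,0,0,0,0,0,0,0],
)

```text
t: 13.95
tool_pos: [0.4565, -0.1027, 0.1842]
tcp_rot: [3.133, 0.009, 0.004]
wrist_force: [1.6, -0.3, 0.1]
grip_width: 0.0001
```

```bash
python3 -c "
from h import *
pegs('t5');cap('wrist','w5')
d=dict(np.load('/tmp/t5.npz'));W=cloud(d);Z=W[...,2]
for tag in('top0','t5'):
  d=dict(np.load(f'/tmp/{tag}.npz'));W=cloud(d);Z=W[...,2]
  m=(Z>.07)&(Z<.09);m[:,:355]=0;m[:,380:]=0;m[:215]=0;m[255:]=0
  print(tag,m.sum(),np.nanmedian(W[m],0))
c=cv2.imread('pics/t5.png')[170:320,245:455]
cv2.imwrite('pics/t5z.png',cv2.resize(c,None,fx=3.8,fy=3.8,interpolation=cv2.INTER_CUBIC))
s=robot.get_state();print(s['t'],s['tool_pos'],s['wrist_force'])"
```

```text
[0.6747 0.1223 0.0805] r 0.0877 ang 24.2 22
[0.6318 0.0057 0.0792] r 0.0887 ang -65.3 22
[0.6088 0.1129 0.0763] r 0.0301 ang 62.1 26
[0.5933 0.0968 0.0755] r 0.0106 ang 97.3 19
[ 0.5978 -0.0738  0.0806] r 0.1601 ang -88.9 30
[0.5804 0.0753 0.076 ] r 0.018 ang -142.5 45
[0.5574 0.1654 0.0804] r 0.0874 ang 115.2 22
[0.5153 0.048  0.08  ] r 0.0881 ang -154.3 22
top0 28 [ 0.56770415 -0.07376214  0.08172976]
t5 30 [ 0.59778384 -0.07378078  0.08064843]
14.05 [ 0.45665849 -0.10258131  0.18401221] [-0.0387656  -0.06568917  0.71285107]
```

View pics/t5z.png

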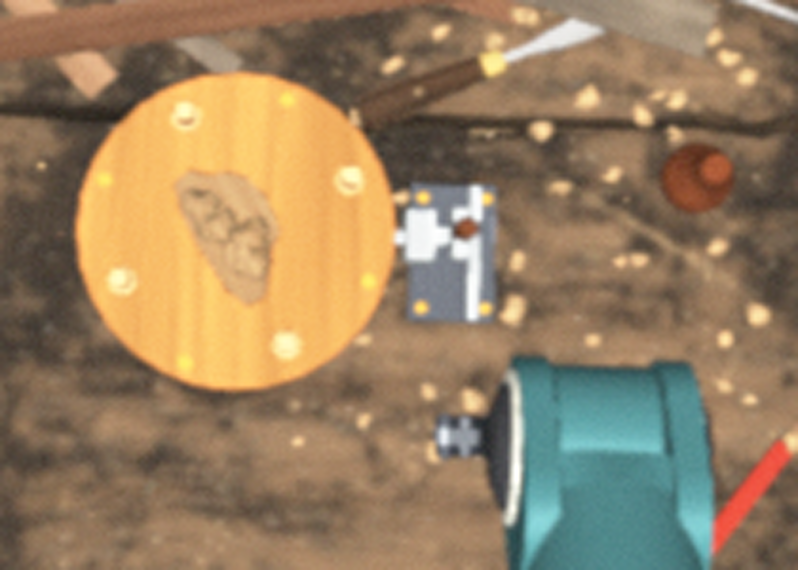

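View pics/w5.png

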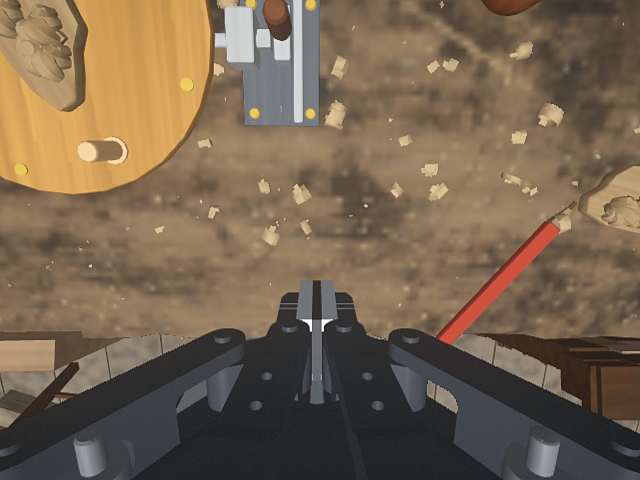

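The knob moved 30.1 mm along +x, and in the zoomed top view it now sits at (465,229), behind the plunger tail. The table stands at +25°, the handle and pencil are where they were, and the arm is clear, so I'm handing in.

```bash
python3 -c "
from bench import robot
print(robot.sign_off())"
```

```text
the job is handed in; nothing more can be done
None
```

The turntable is in its next counter-clockwise stop, the lock slide is home, and I handed the job in at about 14 s of the 58 s allowed.

- **Table:** I pushed it round by the right-hand peg with the shut fingers, about 25° (0.44 rad). The push force fell to about 0 N as it dropped in, then it stood firm when pushed again. The pegs read the same angle, within about half a degree, in the pictures after backing off and at the end.
- **Lock slide:** The knob moved 30.1 mm in the top view, against 30 mm of full travel. It took about 2–3 N on the way and stopped firmly at the end.
- **Forces:** The wrist sensor's highest reading was about 16 N in total (13 N along the push) while the table was seating, and about 10 N at the slide's end stop. Both are under 25 N, but these are readings at the end of each call, so short peaks in between were not seen. I had queued two more small pushes before reading that the table had dropped in. They caused the 16 N peak but did not drive it out.
- **Bystanders:** The handle and pencil look unmoved in the last top view. I did not re-check the sliding bevel, but the arm never went near it.
- **Disagreement:** The wrist and top cameras placed the knob about 4 mm apart sideways. I aimed nearer the wrist camera's value, and it made no difference to the push.

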